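# Load the free plate stirrer and switch it on by its long bar

## Task

Two plate stirrers stand side by side; one has a bottle on it and is already running. Set the stoppered conical flask down gently, upright and about central on the round plate of the empty stirrer and let go of it; then switch that stirrer on by pressing the long bar on its front near the middle of its length, so that both ends go down evenly and the bar is fully home, and take the hand away. Do not disturb the bottle on the other stirrer.

Things in the scene. Friction and masses are not known exactly. Their poses are not given: they have to be found in the camera images.
- flask: loose conical flask of milky white plastic, black stopper, upright on the table. Base 84 mm in diameter; straight round neck 32 mm in diameter from 90 to 138 mm above the base (grip it there, e.g. at 118 mm, from above, from any side); stopper 27 mm in diameter, top at 152 mm. About 0.18 kg. Origin: centre of the underside; z up.
- stirrer: the empty stirrer, white and steel, fixed, 250 mm deep (own x) x 170 wide (y) x 100 high. Origin: centre of its underside, on the table; z up; own -x is its front, towards the robot. Round white plate 140 mm in diameter: centre at own x +45 mm, y 0, flat top at 100 mm. The bar switch lies across the low front ledge at x -100 mm; the 91 mm high steel block behind it begins at x -54 mm.
- stirrer_bar_top (a point): centre of the top of the empty stirrer's bar switch: aluminium bar 150 mm long (own y) x 26 x 16 mm, top 75 mm above the table when up (0 to 2 mm less at the start). Goes down 10 mm against about 5 N onto two firm pads near its ends and stays down. It rocks on a central sprung hinge: pressed off the middle, that end dips; within 20 mm of the middle it stays nearly level. Moves with the bar.
- busy_jar: the squat capped bottle on the plate of the other, running stirrer (same shape and size as the empty one, its bar already down): 76 mm in diameter, 75 mm high, its cap's top 175 mm above the table: carry the flask clear of it. Origin: centre of its underside; z up. Not to be disturbed.
Not all that is in view belongs to the job. Leave any blue or green look-alike of the flask alone.

How it is judged:
By the outcome, as a careful person would: the job done as asked, in the order asked, and still so for the second after the job is handed in, with the robot touching nothing.
It also fails if it takes over 54 s, if anything falls off the work surface, if the arm or the gripper's body presses on something with over 40 N, if the wrist force passes 120 N, or if a joint passes its speed limit or range.

## Robot

A 6-joint arm with a two-finger parallel gripper is mounted at the origin on the work surface. World frame = base frame: x ahead of the robot, y to its left, z up, the work surface at z = 0. Lengths are in m, angles in degrees, forces in N, time in s.
With the tool pointing down it reaches from about 0.3 to 0.75 m from the base axis. Payload 8.5 kg.
Tool frame: the origin (TCP) lies between the finger pads; the fingertips stand 8 mm ahead of it and the grasp point (between the pads) lies 11 mm behind it; y points along the fingers, z is the direction in which the jaws open and shut, and the axes are right-handed (so a half turn about y gives the same grasp; the last joint's range is limited). The gripper opens to 85 mm and grips with 20 to 120 N. Pads are 22 mm wide; open, the fingers measure 114 mm over their backs; the gripper's body (76 mm by 85 mm) begins 54 mm behind the grasp point. The pads swing forward as they close: fully open they stand 13 mm farther back than shut.
Start: joints at [61.518, 21.807, 74.336, -0, 83.858, -12.336], TCP at [0.153, 0.528, 0.239] pointing down, gripper open.
Joint ranges: [-178.18, 178.18], [-50.72, 133.34], [12.68, 142.11], [-81.47, 261.47], [9.98, 163.14], [-165.26, 165.26]. Speed limits (degrees/s): [136.94, 136.94, 180, 180, 180, 180].

## Interface

Orientations are given as a 3x3 rotation matrix whose columns are the frame's x, y, z axes.
In Python, from rig import env, get_image gives the robot as it stands.
- The arm moves only by the tool move_arm, never from a script. Its argument "targets" is one flat list of numbers, 6 for each row, row after row: the shift along the tool's x, y, z in mm, then the turn, a rotation vector about the tool's x, y, z in rad. A call has exactly 5 rows; each row shifts and turns the commanded pose from where the row before left it, along the tool's axes as they then stand; what a row does not reach is not made up. A row lasts 1/8 s, in which the tool goes at most 62.5 mm and 10.7 degrees, less where a joint would pass 70% of its speed; a pose out of reach is approached as far as the arm can. A call is refused whole if a number of a shift passes 62.5 or a number of a turn 0.188, either way. A call with a gripper value outside its range is refused whole. "hand" is the opening, from -1 (shut) to 1 (fully open), so that 0 is half open, set as the call begins (left out, the last holds). The fingers move at their own pace and stop on an object; "squeeze" is the grip in N (left out, the last holds). Time passes only in rows, so rows that do not move let the fingers close, or fill a call up. It gives the time, the measured TCP pose, the force and the opening at its end, in the units of the state.
- env.observe(): the state, without advancing time (a new reading comes with each control period).
- get_image(name): name is "scene" or "top" or "wrist"; returns a dict with "pixels" (480x640x3 uint8, red, green, blue), "z_map" (480x640 float32, m along the optical axis (not along the pixel's ray), 0 where there is no reading), "intrinsics" (3x3 intrinsics, pixels), "R" (3x3) and "t" (3): a world point X has camera coordinates R X + t; the wrist camera has in their place "mount" (4x4, takes a point from camera to tool coordinates, whose origin is the TCP and whose axes are the tool frame's). Camera axes: x right, y down, z forward; pixel columns grow to the right and rows downward; lengths in m; the calibration is good to about 2 mm. A picture is of the moment at which its call begins: read the wrist's pose just before it.
- env.close_job(): hands the job in, once; it reports no verdict.
The state is a dict: "time_s": time; "q": joint angles; "qvel": joint speeds; "joint_efforts": joint torques, N m; "position": TCP position; "tool_rot": TCP orientation; "ft_force": force on the tool from outside, world axes, zero at the start; "wrist_torque": the same for the moment, N m; "grip_width": finger opening in m.
Only numpy, scipy, OpenCV 4.12 (cv2) and the standard library are available. Lean on these libraries where they do the work, as an engineer would, in place of code of your own. Each camera call takes 0.05 s, during which the arm holds its last target.

## Working session

There is one attempt and no reset: what is moved stays moved. The work goes in short steps, Python scripts to look and compute and a tool call to move; the robot and the scene stay as the last step left them, time stands still between calls to the robot, and variables do not carry over. Pictures are saved under pics/ and viewed, and the job is handed in when it is done.

Besides the shell and the picture viewer there is one more tool, called after ">>>" by a JSON object that holds its "op" and its "data". move_arm: Moves the arm, as the interface text tells. Its arguments: {"type":"object","properties":{"targets":{"type":"array"},"hand":{"type":"number"},"squeeze":{"type":"number"}},"required":["targets"]}

```bash
ls; mkdir -p pics; cat > h.py <<'E'
import numpy as np, cv2
from rig import env, get_image
def save(n,p): cv2.imwrite('pics/'+n, cv2.cvtColor(p,cv2.COLOR_RGB2BGR))
E
python3 - <<'E'
from h import *
import pickle
s=env.observe()
for k,v in s.items(): print(k,np.round(v,3).tolist())
d={}
for n in ['scene','top','wrist']:
    d[n]=get_image(n); save(n+'0.png',d[n]['pixels'])
    print(n,{k:np.round(v,4).tolist() for k,v in d[n].items() if k not in('pixels','z_map')})
d['s']=s
pickle.dump(d,open('d0.pkl','wb'))
E
```

```text
pics
time_s 0.0
q [61.518, 21.842, 74.386, 0.001, 83.858, -12.336]
qvel [-0.015, -0.055, 0.081, 0.04, -0.031, -0.038]
joint_efforts [0.003, -44.845, -23.128, 0.0, 0.005, 0.0]
position [0.153, 0.528, 0.239]
tool_rot [[0.961, -0.001, 0.278], [-0.278, -0.001, 0.961], [-0.0, -1.0, -0.001]]
ft_force [-0.13, 0.394, -0.132]
wrist_torque [0.011, -0.017, -0.039]
grip_width 0.086
scene {'intrinsics': [[603.7367, 0.0, 329.7244], [0.0, 603.7367, 237.9724], [0.0, 0.0, 1.0]], 'R': [[0.7419, 0.6704, 0.016], [0.4164, -0.4418, -0.7946], [-0.5256, 0.5962, -0.6069]], 't': [-0.4455, -0.097, 1.5166]}
top {'intrinsics': [[501.0872, 0.0, 316.2496], [0.0, 501.0872, 242.002], [0.0, 0.0, 1.0]], 'R': [[-0.0181, -0.9996, -0.0194], [-0.987, 0.021, -0.1594], [0.1598, 0.0162, -0.987]], 't': [0.1014, 0.5168, 1.0666]}
wrist {'intrinsics': [[387.6505, 0.0, 313.9194], [0.0, 387.6505, 240.5154], [0.0, 0.0, 1.0]], 'mount': [[-0.0002, 0.962, 0.2731, -0.0685], [-0.0009, -0.2731, 0.962, -0.1347], [1.0, -0.0001, 0.0009, -0.0007], [0.0, 0.0, 0.0, 1.0]]}
```

View pics/scene0.png

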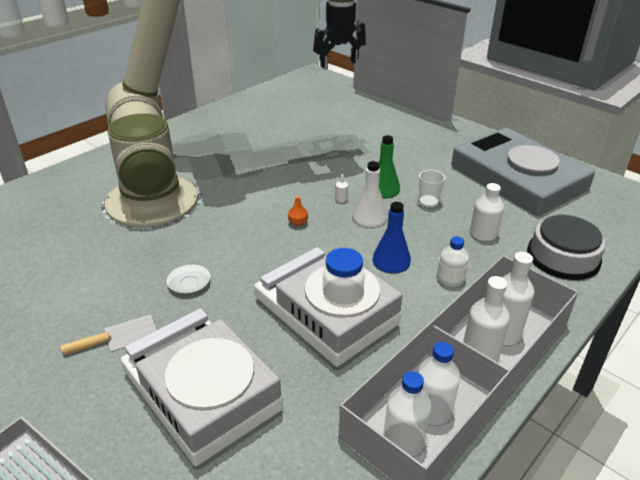

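View pics/top0.png

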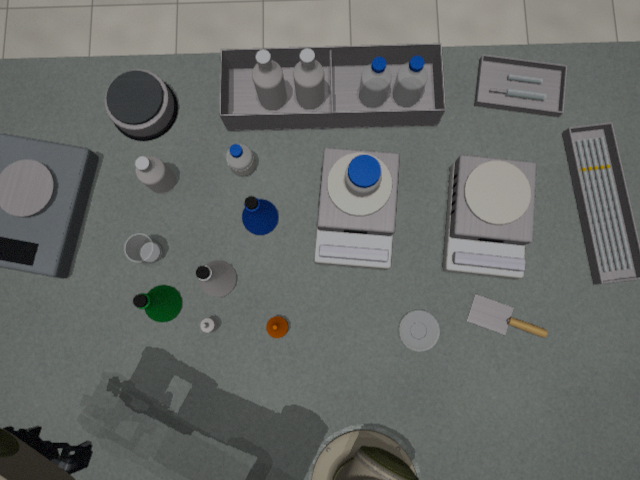

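View pics/wrist0.png

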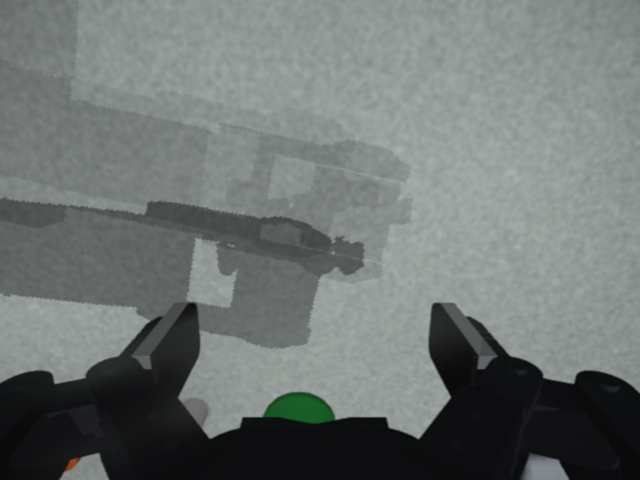

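```bash
python3 - <<'E'
from h import *
import pickle
d=pickle.load(open('d0.pkl','rb'))
t=d['top']['pixels'];s=d['scene']['pixels']
a=cv2.resize(t[235:315,120:280],(800,400),interpolation=cv2.INTER_CUBIC)
save('c1.png',a)
b=cv2.resize(s[120:280,330:450],(450,600),interpolation=cv2.INTER_CUBIC)
c=cv2.resize(t[140:290,430:560],(350,404),interpolation=cv2.INTER_CUBIC)
o=np.zeros((600,800,3),np.uint8);o[:,:450]=b;o[:404,450:]=c
save('c2.png',o)
E
```

```text
(no output)
```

View pics/c1.png

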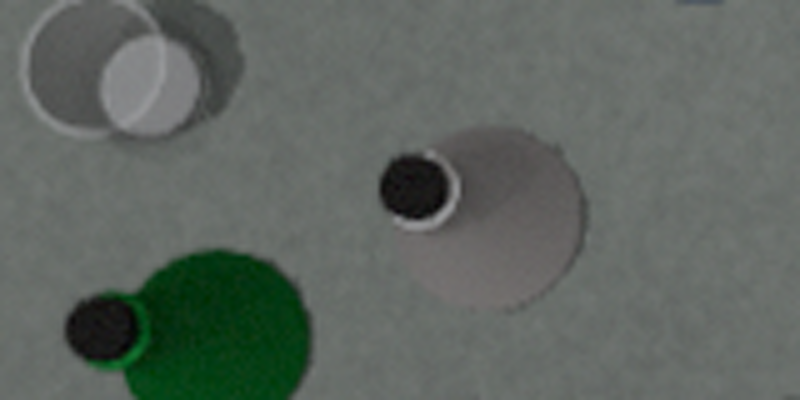

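View pics/c2.png

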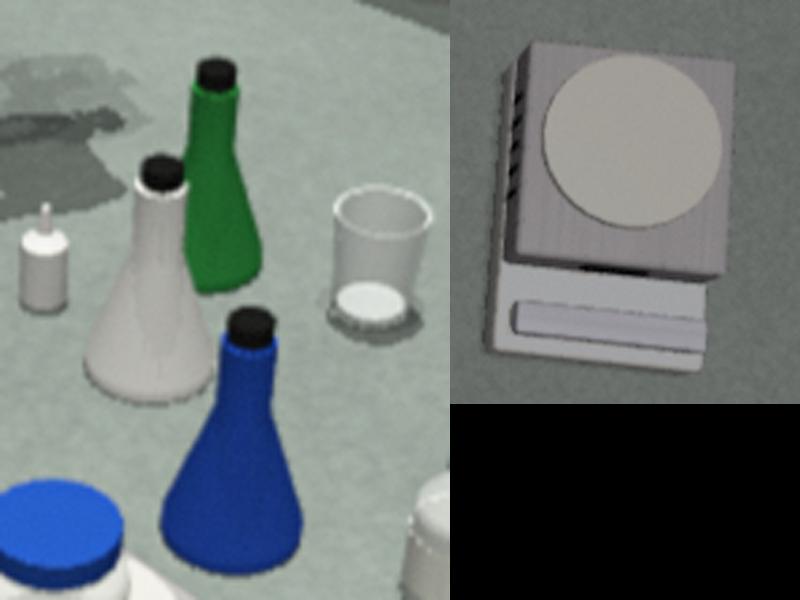

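The crop confirms it. The milky white flask with a black stopper is at top (203,272) / scene (373,165). The blue one, at top (258,215), and the green one, at top (150,300), are the look-alikes to leave alone. The empty stirrer's plate is at top (497,192) and its bar at top (489,261). Next I'll measure.

```bash
cat >> h.py <<'E'
def ray(im,uv):
    K,R,t=im['intrinsics'],np.array(im['R']),np.array(im['t'])
    d=R.T@np.linalg.inv(K)@np.array([uv[0],uv[1],1.]); o=-R.T@t
    return o,d
def onplane(im,uv,z):
    o,d=ray(im,uv); return o+d*(z-o[2])/d[2]
def tri(rs):
    A=np.zeros((3,3));b=np.zeros(3)
    for o,d in rs:
        d=d/np.linalg.norm(d);P=np.eye(3)-np.outer(d,d);A+=P;b+=P@o
    x=np.linalg.solve(A,b)
    return x,[np.linalg.norm((np.eye(3)-np.outer(d,d)/(d@d))@(x-o)) for o,d in rs]
def cloud(im):
    K=im['intrinsics'];z=im['z_map'].astype(float);v,u=np.mgrid[:480,:640]
    c=np.stack([(u-K[0,2])/K[0,0]*z,(v-K[1,2])/K[1,1]*z,z],-1)
    return (c-np.array(im['t']))@np.array(im['R'])
def blob(mask,seed):
    n,l,st,ce=cv2.connectedComponentsWithStats(mask.astype(np.uint8))
    vs=[i for i in range(1,n) if st[i][4]>15]
    i=min(vs,key=lambda i:np.hypot(*(ce[i]-seed)))
    return l==i,ce[i],st[i]
E
python3 - <<'E'
from h import *
import pickle
d=pickle.load(open('d0.pkl','rb'))
T,S=d['top'],d['scene']
def dk(im):return im['pixels'].max(-1)<50
mt,ct,st=blob(dk(T),(203,272)); ms,cs,ss=blob(dk(S),(373,166)); print('stopper',ct,st,cs,ss)
X=tri([ray(T,ct),ray(S,cs)]);print(X)
print('ct on .150',onplane(T,ct,.151))
P=cloud(T);Q=cloud(S)
print('stopper cloud',np.median(P[mt],0),np.median(Q[ms],0))
# flask body by cloud in top, low part
for nm,C in (('T',P),('S',Q)):
    r=np.hypot(C[...,0]-X[0][0],C[...,1]-X[0][1])
    m=(r<.07)&(C[...,2]>.004)
    for a,b in((.003,.02),(.09,.138),(.14,.16)):
        k=m&(C[...,2]>a)&(C[...,2]<b); 
        if k.sum()>5: print(nm,a,b,k.sum(),C[k].min(0),C[k].max(0))
# plate: height mask near
for nm,C in (('T',P),('S',Q)):
    for lo,hi,tag in((.0955,.106,'plate'),(.084,.0945,'block'),(.060,.08,'bar'),(.11,.2,'hi')):
        k=(C[...,2]>lo)&(C[...,2]<hi)&(C[...,1]<-.0)&(C[...,1]>-.45)&(C[...,0]>.2)&(C[...,0]<.65)
        n,l,stt,ce=cv2.connectedComponentsWithStats(k.astype(np.uint8))
        for i in range(1,n):
            if stt[i][4]<150: continue
            p=C[l==i]; rc=cv2.minAreaRect((p[:,:2]*1000).astype(np.float32))
            print(nm,tag,stt[i][4],ce[i].round(1),'mean',p.mean(0).round(4),'rect mm',np.round(rc[0],1),np.round(rc[1],1),round(rc[2],1),'z',np.percentile(p[:,2],[5,50,95]).round(4))
E
```

```text
stopper [202.20149254 272.00746269] [196 266  13  13 134] [373.02352941 165.91764706] [368 162  11   9  85]
(array([0.44566996, 0.3177769 , 0.14309431]), [np.float64(0.0011617972553794487), np.float64(0.0011617972553794559)])
ct on .150 [0.44565788 0.31669471 0.151     ]
stopper cloud [0.44555186 0.31660637 0.15077813] [0.45004331 0.30843351 0.14928136]
T 0.003 0.02 167 [0.3896974  0.25511771 0.00400608] [0.51079681 0.3809692  0.01994256]
T 0.09 0.138 116 [0.42902472 0.30089819 0.09158703] [0.45925933 0.33043701 0.13787319]
T 0.14 0.16 155 [0.43169688 0.30400438 0.14079283] [0.45811444 0.32969907 0.15612228]
S 0.003 0.02 227 [0.38044828 0.26973293 0.00411325] [0.48914102 0.34386299 0.0199899 ]
S 0.09 0.138 250 [0.43086654 0.29569633 0.09009297] [0.46347097 0.32933917 0.13734554]
S 0.14 0.16 101 [0.43300595 0.29938906 0.14013083] [0.46077234 0.32787954 0.15414483]
T plate 2770 [497.8 196.5] mean [ 0.5989 -0.2954  0.0992] rect mm [ 594.7 -295.1] [140.4 110.5] 89.8 z [0.0963 0.0991 0.1022]
T plate 691 [376.  197.7] mean [ 0.6023 -0.0384  0.0991] rect mm [603.5 -37.4] [ 49.1 106.6] 39.3 
[... 1155 characters left out ...]
an [ 0.561  -0.3113  0.0907] rect mm [ 584.9 -295. ] [166.5 151.1] 82.6 z [0.088  0.0908 0.0932]
S bar 320 [276.4 273.3] mean [ 0.4875 -0.0346  0.0643] rect mm [485.8 -33.7] [66.5 29.5] 85.0 z [0.0609 0.0646 0.0671]
S bar 317 [296.6 309.7] mean [ 0.593  -0.0851  0.0701] rect mm [589.9 -85.2] [  6.1 120.5] 84.4 z [0.0612 0.0703 0.079 ]
S bar 1329 [165.6 333.2] mean [ 0.4692 -0.2838  0.0724] rect mm [ 466.1 -279.6] [149.5  30.4] 83.3 z [0.0631 0.0739 0.0771]
S bar 258 [159.9 403.2] mean [ 0.5831 -0.3785  0.0704] rect mm [ 577.5 -378. ] [  3.2 145.1] 82.3 z [0.0609 0.0707 0.0791]
S hi 679 [332.5 269.6] mean [ 0.6335 -0.0331  0.1578] rect mm [629.  -25.8] [41.9 52.4] 3.4 z [0.1172 0.1702 0.1763]
```

```bash
python3 - <<'E'
from h import *
import pickle
d=pickle.load(open('d0.pkl','rb'))
for nm in('top','scene'):
    C=cloud(d[nm]); im=d[nm]
    k=(C[...,2]>.0955)&(C[...,2]<.106)&(C[...,1]<-.18)&(C[...,1]>-.45)&(C[...,0]>.4)&(C[...,0]<.8)
    k=cv2.morphologyEx(k.astype(np.uint8),cv2.MORPH_OPEN,np.ones((3,3)))
    p=C[k>0];c,r=cv2.minEnclosingCircle((p[:,:2]*1000).astype(np.float32));print(nm,'plate cloud',c,r,p.mean(0))
    # colour/contour -> rays on plane
    cn=max(cv2.findContours(k,0,1)[0],key=cv2.contourArea)[:,0]
    w=np.array([onplane(im,x,.1)[:2] for x in cn]); e=cv2.fitEllipse((w*1000).astype(np.float32));print('  ellipse',e)
    px=cv2.fitEllipse(cn.astype(np.float32))[0]; d[nm+'pp']=px
    k=(C[...,2]>.13)&(C[...,2]<.2)&(C[...,1]<.1)&(C[...,1]>-.12)&(C[...,0]>.4)&(C[...,0]<.75)
    p=C[k];print('  jar',cv2.minEnclosingCircle((p[:,:2]*1000).astype(np.float32)),p[:,2].max())
    k=((C[...,2]>.068)&(C[...,2]<.08)&(C[...,1]<-.18)&(C[...,1]>-.4)&(C[...,0]>.43)&(C[...,0]<.5)).astype(np.uint8)
    n,l,st,ce=cv2.connectedComponentsWithStats(k);i=1+st[1:,4].argmax();p=C[l==i]
    print('  bar',cv2.minAreaRect((p[:,:2]*1000).astype(np.float32)))
    A=np.c_[p[:,:2],np.ones(len(p))];co=np.linalg.lstsq(A,p[:,2],rcond=None)[0];print('  bar plane',co[:2],co@[.465,-.278,1])
    d[nm+'bp']=ce[i]
for q in('pp','bp'): print(q,tri([ray(d[n],d[n+q]) for n in('top','scene')]))
E
```

```text
top plate cloud (607.9251098632812, -296.2463684082031) 70.68142700195312 [ 0.60766524 -0.29551766  0.09918362]
  ellipse ((608.15234375, -294.78839111328125), (131.9554443359375, 136.14060974121094), 88.67056274414062)
  jar ((638.7529907226562, -8.848396301269531), 37.4512939453125) 0.18022470593214834
  bar ((464.9033203125, -277.12939453125), (150.94642639160156, 26.478315353393555), 82.61227416992188)
  bar plane [ 0.02060642 -0.00429205] 0.07364723080884697
scene plate cloud (609.34423828125, -298.4198913574219) 72.11399841308594 [ 0.61215527 -0.30103963  0.09985884]
  ellipse ((610.229248046875, -298.84991455078125), (137.85806274414062, 139.17039489746094), 43.623863220214844)
  jar ((642.7938842773438, -12.805755615234375), 38.64960479736328) 0.17908991559889859
  bar ((466.1592102050781, -279.52752685546875), (149.33401489257812, 30.352558135986328), 83.32568359375)
  bar plane [-0.10215168  0.01482803] 0.074468010335473
pp (array([ 0.60859418, -0.29804361,  0.09324522]), [np.float64(0.0009805845750575112), np.float64(0.0009805845750574392)])
bp (array([ 0.4638568 , -0.2797349 ,  0.06785943]), [np.float64(0.0023504145852731514), np.float64(0.002350414585273173)])
```

>>> {"op": "move_arm", "data": {"targets": [20, 0, -7, 0, 0, 0, 36, 0, -13, 0, 0, 0, 40, 0, -14, 0, 0, 0, 40, 0, -15, 0, 0, 0, 40, 0, -14, 0, 0, 0], "hand": 1, "squeeze": 40}}

```text
time_s: 0.78
position: [0.3054, 0.4178, 0.2392]
tool_rot: [[0.961, -0.0, 0.278], [-0.278, -0.0, 0.961], [-0.0, -1.0, -0.0]]
ft_force: [0.1, 1.1, 0.6]
grip_width: 0.0855
```

>>> {"op": "move_arm", "data": {"targets": [40, 0, -15, 0, 0, 0, 40, 0, -14, 0, 0, 0, 40, 0, -15, 0, 0, 0, 30, 0, -11, 0, 0, 0, 15, 0, -5, 0, 0, 0]}}

```text
time_s: 1.4
position: [0.4472, 0.3144, 0.239]
tool_rot: [[0.96, -0.001, 0.28], [-0.28, -0.0, 0.96], [-0.001, -1.0, -0.0]]
ft_force: [-0.4, 0.5, -0.2]
grip_width: 0.0854
```

```bash
cat >> h.py <<'E'
def wrist():
    s=env.observe(); im=get_image('wrist'); M=np.array(im['mount'])
    Rt=np.array(s['tool_rot']); Rc=Rt@M[:3,:3]; tc=Rt@M[:3,3]+np.array(s['position'])
    im['R']=Rc.T; im['t']=-Rc.T@tc
    return s,im
E
python3 - <<'E'
from h import *
s,im=wrist(); print(s['time_s'],s['position'],np.round(s['tool_rot'],4).tolist(),s['grip_width'])
save('w1.png',im['pixels'])
C=cloud(im)
k=(C[...,2]>.145)&(C[...,2]<.16)&(np.hypot(C[...,0]-.446,C[...,1]-.316)<.05)
if k.sum(): p=C[k];print(k.sum(),p.mean(0),cv2.minEnclosingCircle((p[:,:2]*1000).astype(np.float32)),np.argwhere(k).mean(0))
import pickle; pickle.dump((s,im),open('w1.pkl','wb'))
E
```

```text
1.4 [0.4472346  0.31437847 0.23897132] [[0.9601, -0.0007, 0.2795], [-0.2795, -0.0003, 0.9601], [-0.0006, -1.0, -0.0004]] 0.0854369904393553
1523 [0.44514012 0.31633379 0.1517832 ] ((446.2620544433594, 316.11444091796875), 13.642455101013184) [245.24031517 316.98686802]
```

View pics/w1.png

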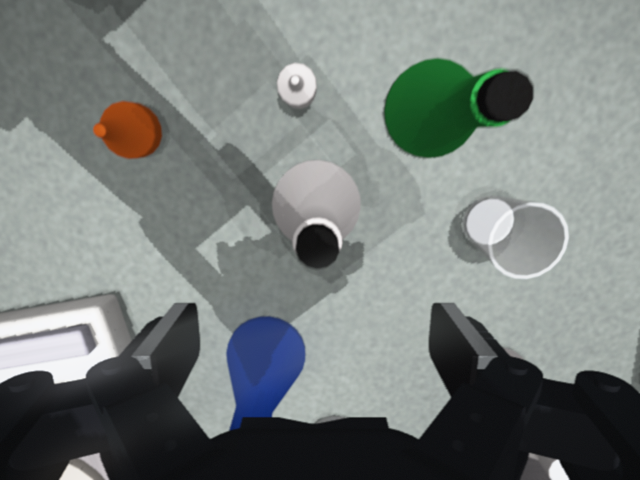

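The wrist view shows the milky flask's stopper at (317,245). It measures (0.446, 0.316, 0.152), which agrees with the fixed cameras and the text. Green, blue and the glass are all clear of the fingers, so I'll descend.

>>> {"op": "move_arm", "data": {"targets": [-2, 10, 1, 0, 0, 0, 0, 25, 0, 0, 0, 0, 0, 30, 0, 0, 0, 0, 0, 30, 0, 0, 0, 0, 0, 20, 0, 0, 0, 0]}}

```text
time_s: 2.08
position: [0.4427, 0.3176, 0.1225]
tool_rot: [[0.961, -0.002, 0.276], [-0.276, -0.001, 0.961], [-0.002, -1.0, -0.001]]
ft_force: [0.5, 0.4, 0.6]
grip_width: 0.0852
```

>>> {"op": "move_arm", "data": {"targets": [0, 11, 0, 0, 0, 0, 0, 6, 0, 0, 0, 0, 0, 0, 0, 0, 0, 0, 0, 0, 0, 0, 0, 0, 0, 0, 0, 0, 0, 0]}}

```text
time_s: 2.7
position: [0.4448, 0.3169, 0.1078]
tool_rot: [[0.961, 0.001, 0.278], [-0.278, 0.0, 0.961], [0.001, -1.0, 0.001]]
ft_force: [-0.6, 0.5, 0.5]
grip_width: 0.0857
```

>>> {"op": "move_arm", "data": {"targets": [0, 0, 0, 0, 0, 0, 0, 0, 0, 0, 0, 0, 0, 0, 0, 0, 0, 0, 0, 0, 0, 0, 0, 0, 0, 0, 0, 0, 0, 0], "hand": -1, "squeeze": 35}}

```text
time_s: 3.32
position: [0.4447, 0.3169, 0.1075]
tool_rot: [[0.961, 0.0, 0.278], [-0.278, 0.0, 0.961], [0.0, -1.0, 0.0]]
ft_force: [0.2, 0.4, 1.6]
grip_width: 0.0311
```

>>> {"op": "move_arm", "data": {"targets": [0, 0, 0, 0, 0, 0, 0, 0, 0, 0, 0, 0, 0, 0, 0, 0, 0, 0, 0, 0, 0, 0, 0, 0, 0, 0, 0, 0, 0, 0]}}

```text
time_s: 3.95
position: [0.4447, 0.3169, 0.1074]
tool_rot: [[0.961, 0.0, 0.278], [-0.278, 0.0, 0.961], [0.0, -1.0, 0.0]]
ft_force: [0.6, 1.4, 3.8]
grip_width: 0.0313
```

>>> {"op": "move_arm", "data": {"targets": [0, -8, 0, 0, 0, 0, 0, -20, 0, 0, 0, 0, 0, -30, 0, 0, 0, 0, 0, -35, 0, 0, 0, 0, 0, -35, 0, 0, 0, 0]}}

```text
time_s: 4.58
position: [0.4442, 0.3165, 0.2363]
tool_rot: [[0.961, -0.001, 0.278], [-0.278, -0.001, 0.961], [-0.001, -1.0, -0.001]]
ft_force: [-0.3, 0.1, -2.1]
grip_width: 0.0312
```

>>> {"op": "move_arm", "data": {"targets": [0, -35, 0, 0, 0, 0, 0, -25, 0, 0, 0, 0, 0, -12, 0, 0, 0, 0, 0, 0, 0, 0, 0, 0, 0, 0, 0, 0, 0, 0]}}

```text
time_s: 5.2
position: [0.4443, 0.3167, 0.3061]
tool_rot: [[0.961, -0.002, 0.278], [-0.278, -0.001, 0.961], [-0.002, -1.0, -0.002]]
ft_force: [0.3, -0.4, -1.6]
grip_width: 0.031
```

```bash
python3 - <<'E'
from h import *
s=env.observe(); print(s['time_s'],s['position'],s['ft_force'],s['grip_width'],s['q'])
im=get_image('scene'); save('s1.png',im['pixels'])
Rt=np.array(s['tool_rot'])
print(np.round(Rt.T@(np.array([.609,-.2965,s['position'][2]])-s['position'])*1000,1))
E
```

```text
5.2 [0.44433122 0.31665875 0.30605841] [ 0.28275638 -0.44752944 -1.55540802] 0.03100474637247719 [ 2.30410219e+01  1.92471541e+01  6.72897066e+01 -2.20319384e-03
  9.36034912e+01 -5.08078632e+01]
[ 3.287e+02  2.000e-01 -5.432e+02]
```

View pics/s1.png

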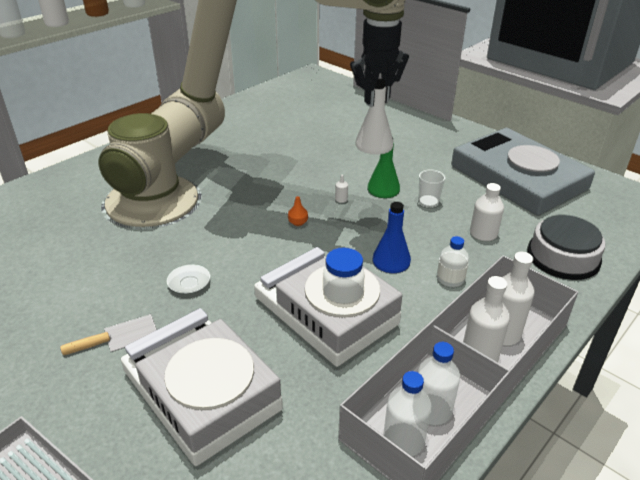

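>>> {"op": "move_arm", "data": {"targets": [10, -8, -20, 0, 0, 0, 14, -8, -30, 0, 0, 0, 18, -4, -36, 0, 0, 0, 18, 0, -36, 0, 0, 0, 18, 0, -36, 0, 0, 0]}}

```text
time_s: 5.88
position: [0.4755, 0.1421, 0.3266]
tool_rot: [[0.961, -0.001, 0.278], [-0.278, -0.0, 0.961], [-0.001, -1.0, -0.001]]
ft_force: [0.4, 1.1, -2.0]
grip_width: 0.0312
```

>>> {"op": "move_arm", "data": {"targets": [20, 0, -38, 0, 0, 0, 20, 0, -38, 0, 0, 0, 20, 0, -38, 0, 0, 0, 20, 0, -38, 0, 0, 0, 20, 0, -38, 0, 0, 0]}}

```text
time_s: 6.5
position: [0.5188, -0.0683, 0.3265]
tool_rot: [[0.961, -0.001, 0.278], [-0.278, 0.001, 0.961], [-0.002, -1.0, 0.0]]
ft_force: [0.4, 0.2, -2.6]
grip_width: 0.0312
```

>>> {"op": "move_arm", "data": {"targets": [29, 0, -36, 0, 0, 0, 29, 0, -36, 0, 0, 0, 29, 0, -36, 0, 0, 0, 26, 0, -32, 0, 0, 0, 16, 0, -22, 0, 0, 0]}}

```text
time_s: 7.12
position: [0.598, -0.2602, 0.3256]
tool_rot: [[0.96, -0.002, 0.279], [-0.279, 0.001, 0.96], [-0.002, -1.0, 0.001]]
ft_force: [0.1, -0.1, -1.9]
grip_width: 0.0309
```

>>> {"op": "move_arm", "data": {"targets": [8, 0, -12, 0, 0, 0, 4, 0, -6, 0, 0, 0, 0, 0, 0, 0, 0, 0, 0, 0, 0, 0, 0, 0, 0, 0, 0, 0, 0, 0]}}

```text
time_s: 7.75
position: [0.6042, -0.2783, 0.3277]
tool_rot: [[0.961, 0.0, 0.277], [-0.277, -0.0, 0.961], [0.0, -1.0, -0.0]]
ft_force: [0.0, -0.2, -2.7]
grip_width: 0.0312
```

```bash
python3 - <<'E'
from h import *
s=env.observe(); print(s['time_s'],s['position'],s['ft_force'],s['grip_width'],s['q'])
S=get_image('scene'); save('s2.png',S['pixels'])
T=get_image('top'); save('t2.png',T['pixels'])
import pickle;pickle.dump((s,S,T),open('d2.pkl','wb'))
Rt=np.array(s['tool_rot'])
print(np.round(Rt.T@(np.array([.609,-.2965,s['position'][2]])-s['position'])*1000,1))
E
```

```text
7.75 [ 0.60418539 -0.27834977  0.32774932] [ 0.03132224 -0.21212858 -2.6811318 ] 0.031223414997014053 [-3.49106547e+01  3.25633829e+01  4.19381867e+01  3.53941558e-03
  1.05473837e+02 -1.08805467e+02]
[  9.7   0.  -16.1]
```

View pics/s2.png

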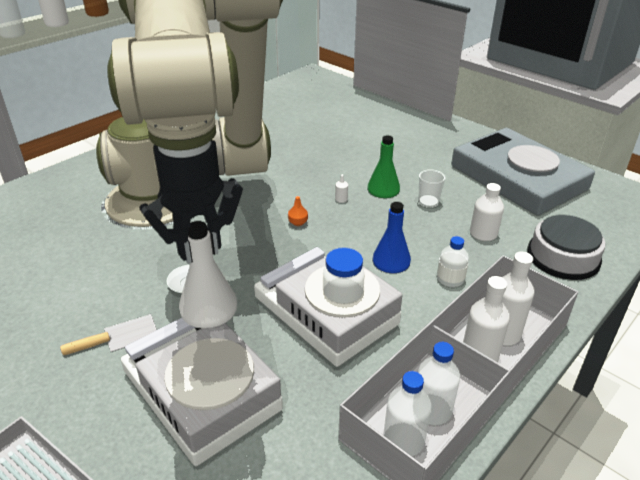

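View pics/t2.png

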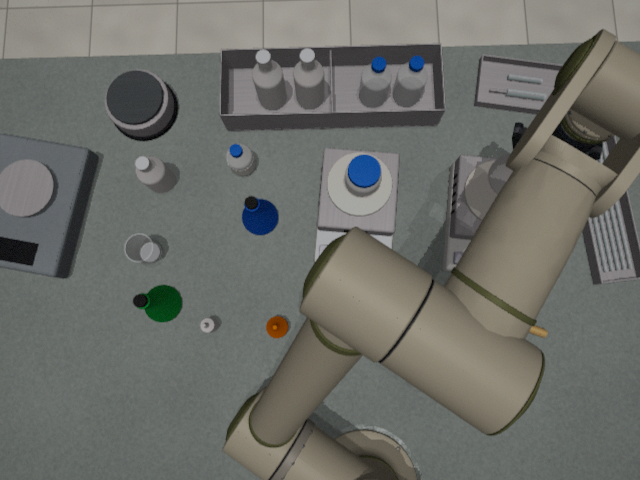

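>>> {"op": "move_arm", "data": {"targets": [4, 5, -8, 0, 0, 0, 4, 15, -8, 0, 0, 0, 0, 25, 0, 0, 0, 0, 0, 25, 0, 0, 0, 0, 0, 15, 0, 0, 0, 0]}}

```text
time_s: 8.48
position: [0.607, -0.2969, 0.2398]
tool_rot: [[0.96, -0.003, 0.279], [-0.279, 0.002, 0.96], [-0.003, -1.0, 0.001]]
ft_force: [0.4, 0.5, -1.9]
grip_width: 0.0315
```

>>> {"op": "move_arm", "data": {"targets": [0, 12, 0, 0, 0, 0, 0, 8, 0, 0, 0, 0, 0, 5, 0, 0, 0, 0, 0, 0, 0, 0, 0, 0, 0, 0, 0, 0, 0, 0]}}

```text
time_s: 9.1
position: [0.6076, -0.2967, 0.2179]
tool_rot: [[0.961, 0.001, 0.278], [-0.278, -0.001, 0.961], [0.001, -1.0, -0.0]]
ft_force: [-0.1, -0.8, -2.1]
grip_width: 0.0311
```

```bash
python3 - <<'E'
from h import *
s=env.observe(); print(s['time_s'],s['position'],s['ft_force'])
S=get_image('scene'); save('s3.png',cv2.resize(S['pixels'][200:480,80:400],(640,560)))
Rt=np.array(s['tool_rot'])
print(np.round(Rt.T@(np.array([.609,-.2965,s['position'][2]])-s['position'])*1000,1))
E
```

```text
9.1 [ 0.60761161 -0.2967102   0.2178747 ] [-0.09173476 -0.7620204  -2.05195708]
[1.3 0.  0.6]
```

View pics/s3.png

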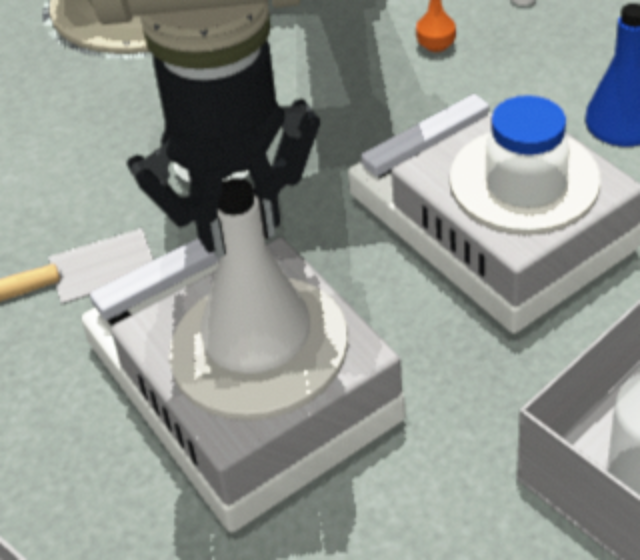

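The flask is upright and centred over the plate (at (255,320) in this crop), about 10 mm above it. I'll lower it slowly.

>>> {"op": "move_arm", "data": {"targets": [0, 3, 0, 0, 0, 0, 0, 2, 0, 0, 0, 0, 0, 1, 0, 0, 0, 0, 0, 1, 0, 0, 0, 0, 0, 0, 0, 0, 0, 0]}}

```text
time_s: 9.78
position: [0.6075, -0.2966, 0.2103]
tool_rot: [[0.961, -0.0, 0.278], [-0.278, 0.0, 0.961], [-0.0, -1.0, 0.0]]
ft_force: [0.4, 0.6, -2.1]
grip_width: 0.0308
```

>>> {"op": "move_arm", "data": {"targets": [0, 1, 0, 0, 0, 0, 0, 0, 0, 0, 0, 0, 0, 1, 0, 0, 0, 0, 0, 0, 0, 0, 0, 0, 0, 0, 0, 0, 0, 0]}}

```text
time_s: 10.4
position: [0.6075, -0.2966, 0.2083]
tool_rot: [[0.961, -0.0, 0.278], [-0.278, 0.0, 0.961], [-0.0, -1.0, 0.0]]
ft_force: [0.0, 0.3, -1.2]
grip_width: 0.031
```

>>> {"op": "move_arm", "data": {"targets": [0, 0.5, 0, 0, 0, 0, 0, 0, 0, 0, 0, 0, 0, 0, 0, 0, 0, 0, 0, 0, 0, 0, 0, 0, 0, 0, 0, 0, 0, 0]}}

```text
time_s: 11.02
position: [0.6075, -0.2967, 0.2078]
tool_rot: [[0.961, 0.0, 0.278], [-0.278, -0.0, 0.961], [0.0, -1.0, -0.0]]
ft_force: [-1.4, -0.0, -1.7]
grip_width: 0.0314
```

>>> {"op": "move_arm", "data": {"targets": [0, 0.5, 0, 0, 0, 0, 0, 0, 0, 0, 0, 0, 0, 0, 0, 0, 0, 0, 0, 0, 0, 0, 0, 0, 0, 0, 0, 0, 0, 0]}}

```text
time_s: 11.65
position: [0.6075, -0.2967, 0.2075]
tool_rot: [[0.961, 0.0, 0.278], [-0.278, -0.0, 0.961], [0.0, -1.0, -0.0]]
ft_force: [-0.0, 1.0, 0.6]
grip_width: 0.031
```

>>> {"op": "move_arm", "data": {"targets": [0, 0.5, 0, 0, 0, 0, 0, 0, 0, 0, 0, 0, 0, 0, 0, 0, 0, 0, 0, 0, 0, 0, 0, 0, 0, 0, 0, 0, 0, 0]}}

```text
time_s: 12.28
position: [0.6076, -0.2966, 0.2075]
tool_rot: [[0.961, 0.001, 0.278], [-0.278, -0.001, 0.961], [0.001, -1.0, -0.0]]
ft_force: [-0.9, 2.8, 5.2]
grip_width: 0.0307
```

>>> {"op": "move_arm", "data": {"targets": [0, -0.5, 0, 0, 0, 0, 0, 0, 0, 0, 0, 0, 0, 0, 0, 0, 0, 0, 0, 0, 0, 0, 0, 0, 0, 0, 0, 0, 0, 0]}}

```text
time_s: 12.9
position: [0.6075, -0.2966, 0.2075]
tool_rot: [[0.961, 0.0, 0.278], [-0.278, -0.0, 0.961], [0.0, -1.0, -0.0]]
ft_force: [-0.3, 1.6, 5.0]
grip_width: 0.0312
```

>>> {"op": "move_arm", "data": {"targets": [0, 0, 0, 0, 0, 0, 0, 0, 0, 0, 0, 0, 0, 0, 0, 0, 0, 0, 0, 0, 0, 0, 0, 0, 0, 0, 0, 0, 0, 0], "hand": 0.6}}

```text
time_s: 13.52
position: [0.6075, -0.2966, 0.2073]
tool_rot: [[0.961, -0.0, 0.278], [-0.278, 0.0, 0.961], [-0.0, -1.0, 0.0]]
ft_force: [1.4, -0.3, 0.1]
grip_width: 0.0682
```

>>> {"op": "move_arm", "data": {"targets": [0, -6, 0, 0, 0, 0, 0, -15, 0, 0, 0, 0, 0, -25, 0, 0, 0, 0, 0, -30, 0, 0, 0, 0, 0, -20, 0, 0, 0, 0]}}

```text
time_s: 14.15
position: [0.6076, -0.2967, 0.3063]
tool_rot: [[0.961, 0.003, 0.278], [-0.278, -0.002, 0.961], [0.003, -1.0, -0.001]]
ft_force: [-0.1, 0.1, -0.3]
grip_width: 0.0685
```

```bash
python3 - <<'E'
from h import *
s,W=wrist(); print(s['time_s'],s['position'],s['ft_force'],s['grip_width'])
S=get_image('scene'); save('s4.png',cv2.resize(S['pixels'][200:480,80:400],(640,560)));save('w4.png',W['pixels'])
for im in(W,S):
    C=cloud(im)
    k=(C[...,2]>.244)&(C[...,2]<.262)&(np.hypot(C[...,0]-.609,C[...,1]+.2965)<.04)
    if k.sum(): p=C[k];print(k.sum(),p.mean(0),cv2.minEnclosingCircle((p[:,:2]*1000).astype(np.float32)))
    k=((C[...,2]>.068)&(C[...,2]<.08)&(C[...,1]<-.18)&(C[...,1]>-.4)&(C[...,0]>.43)&(C[...,0]<.5)).astype(np.uint8)
    n,l,st,ce=cv2.connectedComponentsWithStats(k)
    if n>1:
        i=1+st[1:,4].argmax();p=C[l==i]
        print('  bar',ce[i],st[i],cv2.minAreaRect((p[:,:2]*1000).astype(np.float32)),np.median(p[:,2]))
E
```

```text
14.15 [ 0.60756343 -0.29668398  0.30633821] [-0.06790694  0.08886382 -0.29348018] 0.06847383126100307
2045 [ 0.60764708 -0.29715839  0.25160464] ((609.098388671875, -297.7791748046875), 13.667407035827637)
  bar [290.46148603  42.34014997] [ 202   12  176   61 5868] ((466.16656494140625, -278.4601745605469), (150.0857391357422, 26.73904800415039), 82.54844665527344) 0.07488117857639842
246 [ 0.61110118 -0.29972752  0.25068607] ((608.5695190429688, -298.4294738769531), 14.164972305297852)
  bar [158.12513966 335.46703911] [125 314  66  43 895] ((463.148681640625, -292.4551696777344), (123.90446472167969, 31.315670013427734), 82.42092895507812) 0.07435695257026777
```

View pics/s4.png

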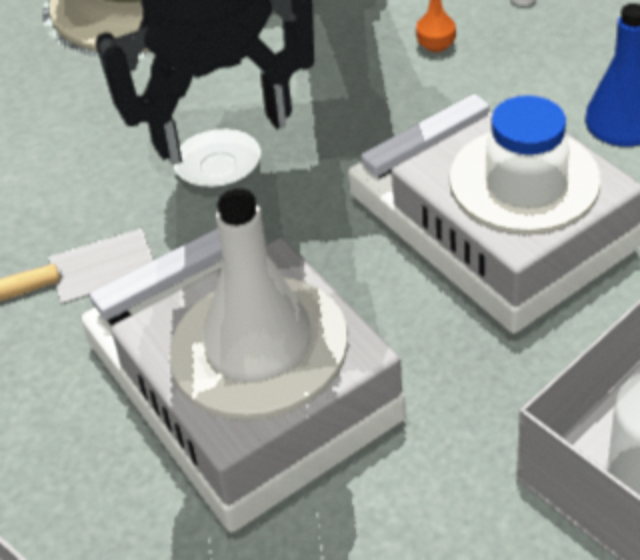

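View pics/w4.png

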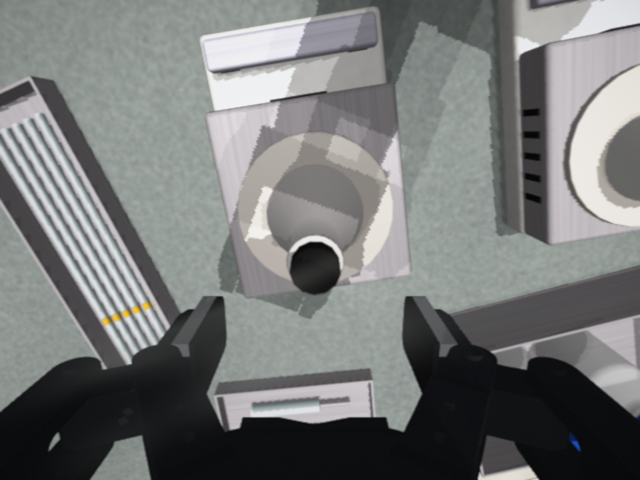

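The flask is released and upright. Its stopper is at (0.6085, -0.2975, 0.252), within about 1 mm of the plate centre. The wrist camera puts the bar centre at (0.466, -0.2785), top 0.075, lying along 82.6°. I'll move over the bar, turn to align with it and shut the gripper.

>>> {"op": "move_arm", "data": {"targets": [-15, 0, -2, 0, 0, 0, -32, 0, -5, 0, 0, 0, -40, 0, -6, 0, 0, 0, -36, 0, -6, 0, 0, 0, -18, 0, -3, 0, 0, 0], "hand": -1}}

```text
time_s: 14.88
position: [0.4642, -0.2781, 0.3034]
tool_rot: [[0.96, -0.0, 0.279], [-0.279, 0.0, 0.96], [-0.0, -1.0, 0.0]]
ft_force: [0.7, 0.1, 0.3]
grip_width: -0.0002
```

>>> {"op": "move_arm", "data": {"targets": [0, 0, 0, 0, -0.05, 0, 0, 15, 0, 0, -0.1, 0, 0, 30, 0, 0, 0, 0, 0, 30, 0, 0, 0, 0, 0, 15, 0, 0, 0, 0]}}

```text
time_s: 15.5
position: [0.4653, -0.278, 0.2114]
tool_rot: [[0.991, -0.002, 0.131], [-0.131, 0.002, 0.991], [-0.002, -1.0, 0.002]]
ft_force: [0.9, -0.7, -0.0]
grip_width: 0.0002
```

>>> {"op": "move_arm", "data": {"targets": [0, 0, 0, 0, 0, 0, 0, 0, 0, 0, 0, 0, 0, 0, 0, 0, 0, 0, 0, 0, 0, 0, 0, 0, 0, 0, 0, 0, 0, 0]}}

```text
time_s: 16.12
position: [0.4659, -0.2786, 0.2135]
tool_rot: [[0.991, 0.0, 0.131], [-0.131, -0.0, 0.991], [0.0, -1.0, -0.0]]
ft_force: [-0.3, -1.0, -0.1]
grip_width: 0.0002
```

```bash
python3 - <<'E'
from h import *
s,W=wrist(); print(s['time_s'],s['position'],s['ft_force'],s['grip_width'])
S=get_image('scene'); save('s5.png',cv2.resize(S['pixels'][200:480,80:400],(640,560)));save('w5.png',W['pixels'])
Rt=np.array(s['tool_rot']); print(np.round(Rt.T@(np.array([.4657,-.2785,.075])-s['position'])*1000,1), np.degrees(np.arctan2(Rt[1,2],Rt[0,2])))
C=cloud(W)
k=((C[...,2]>.068)&(C[...,2]<.08)&(C[...,1]<-.18)&(C[...,1]>-.4)&(C[...,0]>.43)&(C[...,0]<.5)).astype(np.uint8)
n,l,st,ce=cv2.connectedComponentsWithStats(k)
if n>1:
    i=1+st[1:,4].argmax();p=C[l==i]
    print('  bar',ce[i],st[i],cv2.minAreaRect((p[:,:2]*1000).astype(np.float32)),np.median(p[:,2]))
E
```

```text
16.125 [ 0.46594413 -0.27861316  0.21352801] [-0.25205008 -0.99521714 -0.07958987] 0.00016701807137768548
[-3.000e-01  1.385e+02  1.000e-01] 82.44624262766703
  bar [314.92675383 226.93012793] [ 212  209  207   36 7113] ((465.6109619140625, -278.36260986328125), (150.1477813720703, 25.55135154724121), 82.51422119140625) 0.07489325197673583
```

View pics/s5.png

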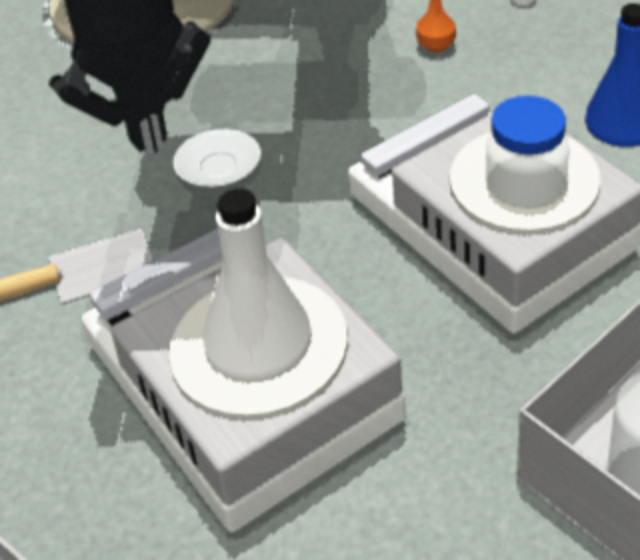

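View pics/w5.png

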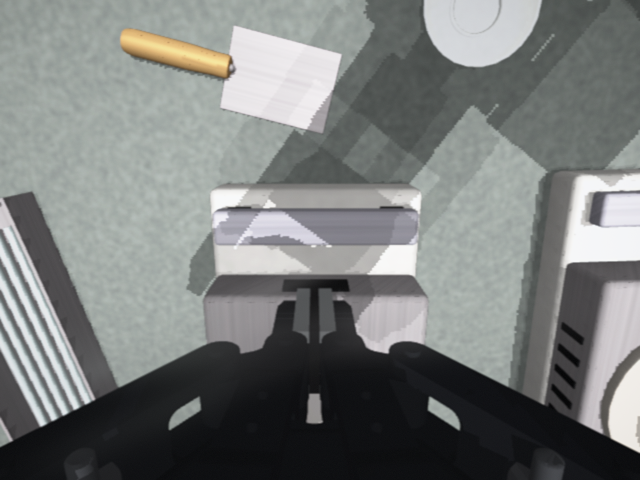

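Aligned: the bar is centred in the wrist view at (315,227) with the finger tips at x≈315, and the remaining error is under 0.5 mm. Going down.

>>> {"op": "move_arm", "data": {"targets": [0, 15, 0, 0, 0, 0, 0, 30, 0, 0, 0, 0, 0, 30, 0, 0, 0, 0, 0, 25, 0, 0, 0, 0, 0, 12, 0, 0, 0, 0]}}

```text
time_s: 16.85
position: [0.4656, -0.2783, 0.1002]
tool_rot: [[0.991, -0.001, 0.131], [-0.131, 0.001, 0.991], [-0.001, -1.0, 0.001]]
ft_force: [-1.1, -0.3, -0.1]
grip_width: -0.0002
```

>>> {"op": "move_arm", "data": {"targets": [0, 6, 0, 0, 0, 0, 0, 2, 0, 0, 0, 0, 0, 2, 0, 0, 0, 0, 0, 2, 0, 0, 0, 0, 0, 0, 0, 0, 0, 0]}}

```text
time_s: 17.48
position: [0.4659, -0.2786, 0.0894]
tool_rot: [[0.991, 0.0, 0.131], [-0.131, -0.0, 0.991], [0.0, -1.0, -0.0]]
ft_force: [0.1, 0.3, -0.1]
grip_width: 0.0002
```

>>> {"op": "move_arm", "data": {"targets": [0, 2, 0, 0, 0, 0, 0, 2, 0, 0, 0, 0, 0, 0, 0, 0, 0, 0, 0, 0, 0, 0, 0, 0, 0, 0, 0, 0, 0, 0]}}

```text
time_s: 18.1
position: [0.4659, -0.2786, 0.0854]
tool_rot: [[0.991, 0.0, 0.131], [-0.131, -0.0, 0.991], [0.0, -1.0, -0.0]]
ft_force: [-0.7, 0.2, 0.4]
grip_width: -0.0001
```

>>> {"op": "move_arm", "data": {"targets": [0, 2, 0, 0, 0, 0, 0, 2, 0, 0, 0, 0, 0, 1, 0, 0, 0, 0, 0, 1, 0, 0, 0, 0, 0, 0, 0, 0, 0, 0]}}

```text
time_s: 18.73
position: [0.466, -0.2786, 0.0793]
tool_rot: [[0.991, 0.0, 0.131], [-0.131, -0.0, 0.991], [0.0, -1.0, -0.0]]
ft_force: [-0.5, -0.7, 3.6]
grip_width: 0.0004
```

>>> {"op": "move_arm", "data": {"targets": [0, 1, 0, 0, 0, 0, 0, 1, 0, 0, 0, 0, 0, 1, 0, 0, 0, 0, 0, 0, 0, 0, 0, 0, 0, 0, 0, 0, 0, 0]}}

```text
time_s: 19.35
position: [0.466, -0.2786, 0.0762]
tool_rot: [[0.991, 0.0, 0.131], [-0.131, 0.0, 0.991], [0.0, -1.0, 0.0]]
ft_force: [1.2, -0.6, 1.9]
grip_width: -0.0001
```

>>> {"op": "move_arm", "data": {"targets": [0, 1, 0, 0, 0, 0, 0, 1, 0, 0, 0, 0, 0, 0, 0, 0, 0, 0, 0, 0, 0, 0, 0, 0, 0, 0, 0, 0, 0, 0]}}

```text
time_s: 19.98
position: [0.466, -0.2786, 0.0743]
tool_rot: [[0.991, 0.0, 0.131], [-0.131, -0.0, 0.991], [0.0, -1.0, -0.0]]
ft_force: [0.9, -1.3, 2.0]
grip_width: 0.0001
```

>>> {"op": "move_arm", "data": {"targets": [0, 0.5, 0, 0, 0, 0, 0, 0.5, 0, 0, 0, 0, 0, 0, 0, 0, 0, 0, 0, 0, 0, 0, 0, 0, 0, 0, 0, 0, 0, 0]}}

```text
time_s: 20.6
position: [0.466, -0.2786, 0.0734]
tool_rot: [[0.991, 0.0, 0.131], [-0.131, -0.0, 0.991], [0.0, -1.0, -0.0]]
ft_force: [0.3, -1.4, 4.4]
grip_width: -0.0
```

>>> {"op": "move_arm", "data": {"targets": [0, 0.5, 0, 0, 0, 0, 0, 0, 0, 0, 0, 0, 0, 0, 0, 0, 0, 0, 0, 0, 0, 0, 0, 0, 0, 0, 0, 0, 0, 0]}}

```text
time_s: 21.22
position: [0.4659, -0.2786, 0.0729]
tool_rot: [[0.991, 0.0, 0.131], [-0.131, -0.0, 0.991], [0.0, -1.0, -0.0]]
ft_force: [-0.2, -0.8, 5.0]
grip_width: 0.0
```

>>> {"op": "move_arm", "data": {"targets": [0, 0.5, 0, 0, 0, 0, 0, 0, 0, 0, 0, 0, 0, 0, 0, 0, 0, 0, 0, 0, 0, 0, 0, 0, 0, 0, 0, 0, 0, 0]}}

```text
time_s: 21.85
position: [0.466, -0.2786, 0.0727]
tool_rot: [[0.991, 0.0, 0.131], [-0.131, -0.0, 0.991], [0.0, -1.0, -0.0]]
ft_force: [-0.4, -0.8, 8.1]
grip_width: -0.0001
```

>>> {"op": "move_arm", "data": {"targets": [0, 0.5, 0, 0, 0, 0, 0, 0, 0, 0, 0, 0, 0, 0, 0, 0, 0, 0, 0, 0, 0, 0, 0, 0, 0, 0, 0, 0, 0, 0]}}

```text
time_s: 22.48
position: [0.466, -0.2786, 0.0725]
tool_rot: [[0.991, 0.0, 0.131], [-0.131, -0.001, 0.991], [0.001, -1.0, -0.0]]
ft_force: [-1.0, 1.5, 11.1]
grip_width: -0.0002
```

>>> {"op": "move_arm", "data": {"targets": [0, 0.7, 0, 0, 0, 0, 0, 0.7, 0, 0, 0, 0, 0, 0, 0, 0, 0, 0, 0, 0, 0, 0, 0, 0, 0, 0, 0, 0, 0, 0]}}

```text
time_s: 23.1
position: [0.466, -0.2787, 0.0722]
tool_rot: [[0.991, 0.001, 0.131], [-0.131, -0.001, 0.991], [0.001, -1.0, -0.001]]
ft_force: [-3.8, 3.0, 22.1]
grip_width: -0.0001
```

```bash
python3 - <<'E'
from h import *
S=get_image('scene'); save('s6.png',cv2.resize(S['pixels'][200:480,80:400],(640,560)))
print(env.observe()['ft_force'],env.observe()['wrist_torque'])
E
```

```text
[-3.45873637  3.44622249 22.11337769] [ 0.50615293  0.6779387  -0.05341482]
```

View pics/s6.png

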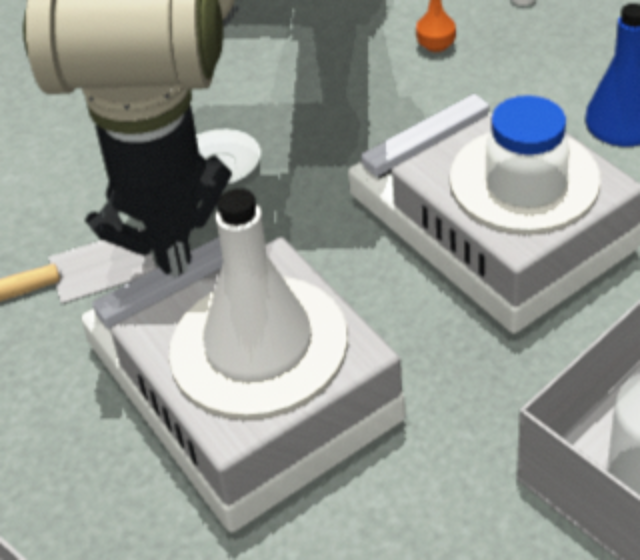

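The bar is on its pads: force rises steeply at a tip height of about 64 mm and has reached 22 N. I'll withdraw and check.

>>> {"op": "move_arm", "data": {"targets": [0, -2, 0, 0, 0, 0, 0, -8, 0, 0, 0, 0, 0, -20, 0, 0, 0, 0, 0, -30, 0, 0, 0, 0, 0, -30, 0, 0, 0, 0]}}

```text
time_s: 23.78
position: [0.4655, -0.2782, 0.161]
tool_rot: [[0.991, -0.001, 0.131], [-0.131, 0.001, 0.991], [-0.001, -1.0, 0.001]]
ft_force: [0.7, -0.3, 0.1]
grip_width: -0.0002
```

>>> {"op": "move_arm", "data": {"targets": [0, -25, 0, 0, 0, 0, 0, -15, 0, 0, 0, 0, 0, -8, 0, 0, 0, 0, 0, 0, 0, 0, 0, 0, 0, 0, 0, 0, 0, 0]}}

```text
time_s: 24.4
position: [0.4657, -0.2783, 0.2076]
tool_rot: [[0.991, -0.001, 0.131], [-0.131, 0.001, 0.991], [-0.001, -1.0, 0.001]]
ft_force: [-0.9, -0.6, -1.2]
grip_width: -0.0
```

```bash
python3 - <<'E'
from h import *
s,W=wrist(); print(s['time_s'],s['position'],s['ft_force'])
S=get_image('scene'); save('s7.png',cv2.resize(S['pixels'][200:480,80:400],(640,560)));save('w7.png',W['pixels'])
u=np.array([-np.sin(np.radians(-7.5)),np.cos(np.radians(-7.5))])
for nm,im in(('W',W),('S',S)):
    C=cloud(im); D=C[...,:2]-np.array([.4657,-.2785])
    a=D@u; b=D@np.array([u[1],-u[0]])
    for lo,hi in((-.072,-.04),(-.02,.02),(.04,.072)):
        k=(a>lo)&(a<hi)&(abs(b)<.009)&(C[...,2]>.04)&(C[...,2]<.09)
        print(nm,lo,k.sum(),np.median(C[k][:,2]) if k.any() else 0)
    k=(C[...,2]>.244)&(C[...,2]<.262)&(np.hypot(C[...,0]-.609,C[...,1]+.2965)<.04)
    if k.sum(): p=C[k];print('stopper',k.sum(),cv2.minEnclosingCircle((p[:,:2]*1000).astype(np.float32)),np.median(p[:,2]))
    k=(C[...,2]>.13)&(C[...,2]<.2)&(C[...,1]<.1)&(C[...,1]>-.12)&(C[...,0]>.5)&(C[...,0]<.75)
    if nm=='S': p=C[k];print('jar',cv2.minEnclosingCircle((p[:,:2]*1000).astype(np.float32)))
E
```

```text
24.4 [ 0.46566353 -0.27833846  0.20763278] [-0.88042119 -0.59598869 -1.15041015]
W -0.072 1028 0.0646421501736833
W -0.02 1288 0.06474031032813479
W 0.04 1029 0.06478031177258725
S -0.072 150 0.06478844232441108
S -0.02 178 0.0643835140339524
S 0.04 14 0.06479225433476397
stopper 246 ((608.2291870117188, -299.2258605957031), 15.310754776000977) 0.25138345526286654
jar ((641.8592529296875, -13.98836898803711), 38.551490783691406)
```

View pics/s7.png

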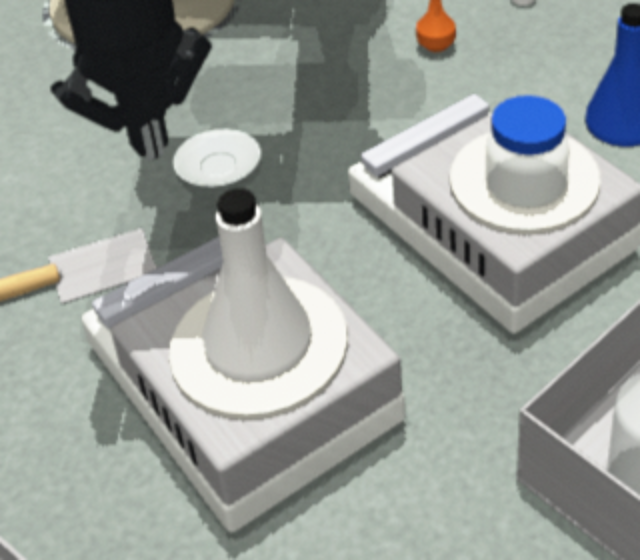

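View pics/w7.png

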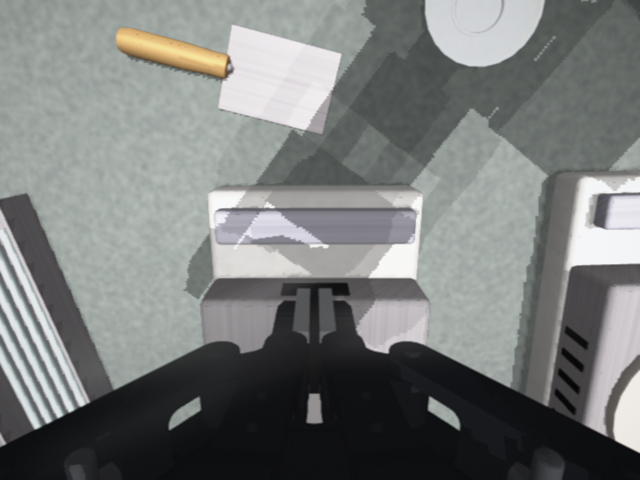

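The bar is down by 10 mm and level: both ends and the middle read 64.4–64.8 mm in both views. The flask still stands upright on the plate, the jar hasn't moved, and the hand is 130 mm clear. Handing in.

```bash
python3 -c "
from rig import env
print(env.close_job())"
```

```text
the job is handed in; nothing more can be done
None
```

I set the milky white flask on the empty stirrer's plate and let it go. I then pressed that stirrer's bar at its middle with the shut gripper, withdrew, and handed the job in at about 24.5 s of the 54 s allowed.

- **Flask:** it stands upright. Before the press, the wrist view put its stopper about 1 mm from the plate centre. Afterwards the scene camera put it about 3 mm off, within its 2–3 mm disagreement with the other views.
- **Bar:** both ends and the middle read 64.4–64.8 mm high in the wrist and scene views, about 10 mm down and level. It stayed down after the hand left; the highest force I read while pressing was 22 N.
- **Bottle on the other stirrer:** its position is unchanged to about 1 mm, within what the cameras can tell.
- **Disagreement:** heights found by matching the top and scene views came out 4–7 mm low against the depth readings and the given sizes. I used the depth and wrist-camera heights; the contact heights agreed with them.

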